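# Pin the slotted spacer to the jig rail and slide it into the corner

## Task

Load the blue slotted spacer into the drilling jig with a fingertip: push it across the plate until its long closed edge lies flat against the long dark rail, then, keeping it against the rail, slide it along into the corner pocket until it is fully home against the end stop and still flush with the rail. Only push or drag it, never lift it off the plate, and do not disturb the brass pin, the spray can or the hammer. Finish clear of everything.

Things in the scene. Friction and masses are not known exactly. Their poses are not given: they have to be found in the camera images.
- jig: Fixed drilling jig on the bench. Bare aluminium plate 170 mm (its x) by 320 mm (its y), 12 mm thick; origin at the centre of the plate's underside, on the bench, z up. Dark steel bars on it, all 16 mm high (tops 28 mm above the bench): long rail on the +x side, end stop on the +y end, short lip. Low bolt heads (4 mm) at x = -70 mm, y = +-145 mm.
- jig_corner (a point): Inner corner of the jig where rail and end stop meet, on the plate's top (jig x +60, y +140, z +12 mm; axes as the jig's). The rail runs the whole 320 mm along y, inner face at jig x = +60, outer at +82 mm. The end stop's inner face is at jig y = +140 mm; the stop is 20 mm thick and reaches from the rail to jig x = -21 mm.
- jig_lip (a point): Inner tip of the short lip, on the plate's top (jig x -3, y +124, z +12 mm; axes as the jig's). The lip is the bar x -21 to -3 mm that reaches back from the end stop to jig y = +124 mm, parallel to the rail. Rail, stop and lip make the corner pocket, 63 mm wide and 16 mm deep, open towards -y.
- spacer: Loose blue slotted aluminium spacer, U-shaped from above, about 155 g, flat on the plate: 58 mm (its x) by 90 mm (its y), 16 mm thick. Origin: centre of that outline, at the underside. Its straight closed edge (x = +29 mm) goes against the rail. Starts off the rail in the plate's -y half, turned up to 0.4 rad. Home: origin at jig x +31, y +95 mm, axes parallel to the jig's.
- spacer_slot (a point): Centre of the spacer's slot, at the height of its underside (spacer x -11, y 0 mm; axes as the spacer's). The slot is 46 mm wide (along y), 36 mm deep (along x), cut right through the thickness and open towards the spacer's -x edge; a closed fingertip can stand in it on the plate. Slot floor at spacer x = +7 mm; the legs either side are 22 mm wide.
- pin: Bystander: loose brass pin, 18 mm diameter, 40 mm tall, standing on the jig plate near its -x edge; origin at the centre of its foot. Leave alone.
- can: Bystander: spray can with a yellow label, 60 mm diameter, 140 mm tall, standing on the bench left of the jig (+y); origin at the centre of its foot. Leave alone.
- hammer: Bystander: hammer lying on the bench right of the jig (-y), roughly along x, 260 mm long, 26 mm thick, head (80 mm wide) away from the robot; origin at mid-length on the bench. Leave alone.

How it is judged:
By the outcome, as a careful person would: the job done as asked, in the order asked, and still so for the second after the job is handed in, with the robot touching nothing.
It also fails if it takes over 38 s, if anything falls off the work surface, if the arm or the gripper's body presses on something with over 40 N, if the wrist force passes 120 N, or if a joint passes its speed limit or range.

## Robot

A 6-joint arm with a two-finger parallel gripper is mounted at the origin on the work surface. World frame = base frame: x ahead of the robot, y to its left, z up, the work surface at z = 0. Lengths are in mm, angles in rad, forces in N, time in s.
With the tool pointing down it reaches from about 350 to 875 mm from the base axis. Payload 4.2 kg.
Tool frame: the origin (TCP) lies midway between the tips of the shut fingers; the grasp point (between the pads) lies 19 mm behind it (arm.grip_point_offset is the distance from the TCP to the grasp point, in mm); z points along the fingers, y is the line along which they close (so a half turn about z gives the same grasp; the last joint's range is limited). The gripper opens to 87 mm and grips with 3 to 60 N. Pads are 19 mm wide; open, the fingers measure 117 mm over their backs; the gripper's body (75 mm by 190 mm) begins 51 mm behind the grasp point.
Start: joints at [1.565, 0.385, 0.008, 0, -1.194, -0.259], TCP at [163.541, 603.203, 222.55] pointing down, gripper open.
Joint ranges: [-3.14, 3.14], [-1.21, 2.06], [-1.07, 1.41], [-3.16, 2.05], [-2.99, -0.16], [-3.1, 3.1]. Speed limits (rad/s): [2.79, 2.79, 3.14, 3.14, 3.14, 3.14].

## Interface

Orientations are given as [roll, pitch, yaw] about the fixed x, y, z axes, in that order (R = Rz(yaw) Ry(pitch) Rx(roll)).
In Python, from cell import arm, optics gives the robot as it stands. The module is installed in compiled form; this text tells all that it offers.
- The arm moves only by the shell command python3 -m handwheel 'ROWS' [OPENING]. ROWS is JSON, one flat list of numbers, 6 for each row, row after row: the shift along the tool's x, y, z scaled (see below), then the turn, a rotation vector about the tool's x, y, z scaled (see below). In form: [tx, ty, tz, rx, ry, rz, tx, ty, tz, rx, ry, rz, ...]. A call has exactly 10 rows; each row shifts and turns the commanded pose from where the row before left it, along the tool's axes as they then stand; what a row does not reach is not made up. The controller multiplies each number of a shift by 30 cm and each number of a turn by 180 degrees. A row lasts 1/8 s, in which the tool goes at most 62.5 mm and 10.7 degrees, less where a joint would pass 70% of its speed; a pose out of reach is approached as far as the arm can. A call with a number of a shift or a turn outside -1 to 1 is refused whole. A call with a gripper value outside its range is refused whole. OPENING is the gripper command: -1 is shut, 1 is fully open, values between are in proportion, set as the call begins (- or left out, the last holds). The fingers move at their own pace and stop on an object; the grip force is fixed at half the most. Time passes only in rows, so rows that do not move let the fingers close, or fill a call up. It gives the time, the measured TCP pose, the force, the opening and the grip force at its end, in the units of the state.
- arm.observe(): the state, without advancing time (a new reading comes with each control period).
- optics.capture(name): name is "scene" or "top" or "wrist"; returns a dict with "pixels" (384x512x3 uint8, blue, green, red), "camera_matrix" (3x3 intrinsics, pixels), "cam_to_world" (4x4, takes a point from camera to world coordinates); the wrist camera has in their place "tool_from_camera" (4x4, takes a point from camera to tool coordinates, whose origin is the TCP and whose axes are the flange's). Camera axes: x right, y down, z forward; pixel columns grow to the right and rows downward; lengths in mm; the calibration is good to about 2 mm. The wrist camera is an equidistant fisheye: a pixel r from the principal point sees the ray r / f radians off the axis. A picture is of the moment at which its call begins: read the wrist's pose just before it. There is no depth.
- arm.job_done(): hands the job in; it is judged then, once.
The state is a dict: "t": time; "qpos": joint angles; "dq": joint speeds; "joint_efforts": joint torques, N m; "tool_pos": TCP position; "tcp_rot": TCP orientation; "force": force on the tool from outside, world axes, zero at the start; "torque": the same for the moment, N m; "gripper_width": finger opening in mm; "grip_force": force on a finger pad.
Only numpy, scipy, OpenCV 4.12 (cv2) and the standard library are available. Lean on these libraries where they do the work, as an engineer would, in place of code of your own. Each camera call takes 0.05 s, during which the arm holds its last target. There are 200 camera calls.

## Working session

There is one attempt and no reset: what is moved stays moved. The work goes in short steps, Python scripts to look and compute and a shell command to move; the robot and the scene stay as the last step left them, time stands still between calls to the robot, and variables do not carry over. Pictures are saved under pics/ and viewed, at most 10 in all, crops included, and the job is handed in when it is done.

```bash
mkdir -p pics; python3 - <<'E'
from cell import arm, optics
import cv2, numpy as np
s=arm.observe(); print({k:np.round(v,3) for k,v in s.items()})
for n in ("top","scene"):
    c=optics.capture(n); cv2.imwrite(f"pics/{n}0.png",cv2.resize(c["pixels"],(800,600),interpolation=cv2.INTER_CUBIC)); print(n,c["camera_matrix"],np.round(c["cam_to_world"],3))
E
```

```text
{'t': np.float64(0.0), 'qpos': array([ 1.565e+00,  3.860e-01,  7.000e-03, -1.000e-03, -1.194e+00,
       -2.590e-01]), 'dq': array([-0.001,  0.001, -0.   , -0.001, -0.001,  0.002]), 'joint_efforts': array([ 0.0000e+00, -3.9066e+01,  1.8740e+01,  4.2200e+00,  1.1000e-02,
       -0.0000e+00]), 'tool_pos': array([163.376, 602.62 , 221.449]), 'tcp_rot': array([ 3.139, -0.   , -0.265]), 'force': array([ 0.606, -0.541, -0.487]), 'torque': array([-0.029, -0.003, -0.053]), 'grip_force': np.float64(0.0), 'gripper_width': np.float64(86.932)}
top [[460.26497139   0.         257.90478587]
 [  0.         460.26497139 187.55704165]
 [  0.           0.           1.        ]] [[ 4.000000e-03 -9.850000e-01  1.750000e-01  2.636020e+02]
 [-1.000000e+00 -0.000000e+00  2.000000e-02 -3.485200e+01]
 [-2.000000e-02 -1.750000e-01 -9.840000e-01  1.299639e+03]
 [ 0.000000e+00  0.000000e+00  0.000000e+00  1.000000e+00]]
scene [[366.91225595   0.         258.43212535]
 [  0.         366.91225595 190.66760457]
 [  0.           0.           1.        ]] [[-7.80000e-01  3.51000e-01 -5.19000e-01  9.85150e+02]
 [ 6.26000e-01  4.39000e-01 -6.44000e-01  5.60555e+02]
 [ 2.00000e-03 -8.27000e-01 -5.62000e-01  5.70897e+02]
 [ 0.00000e+00  0.00000e+00  0.00000e+00  1.00000e+00]]
```

View pics/top0.png

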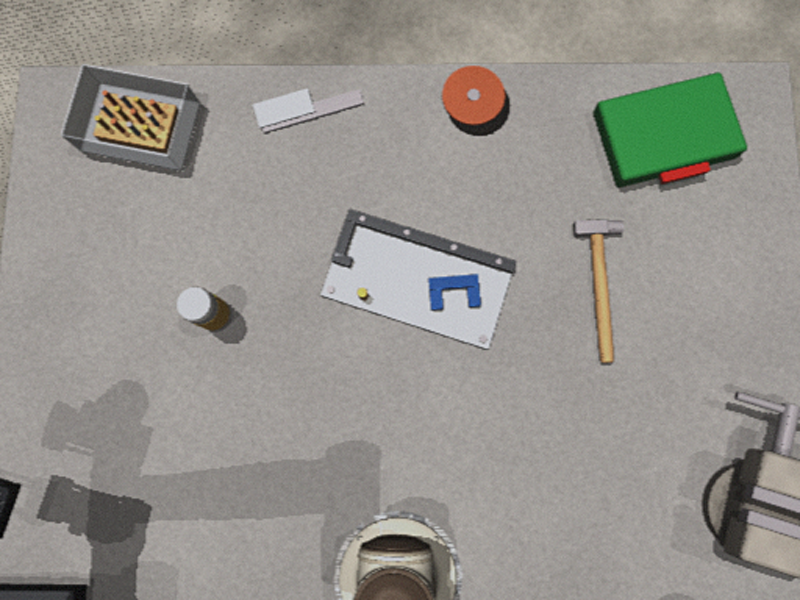

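View pics/scene0.png

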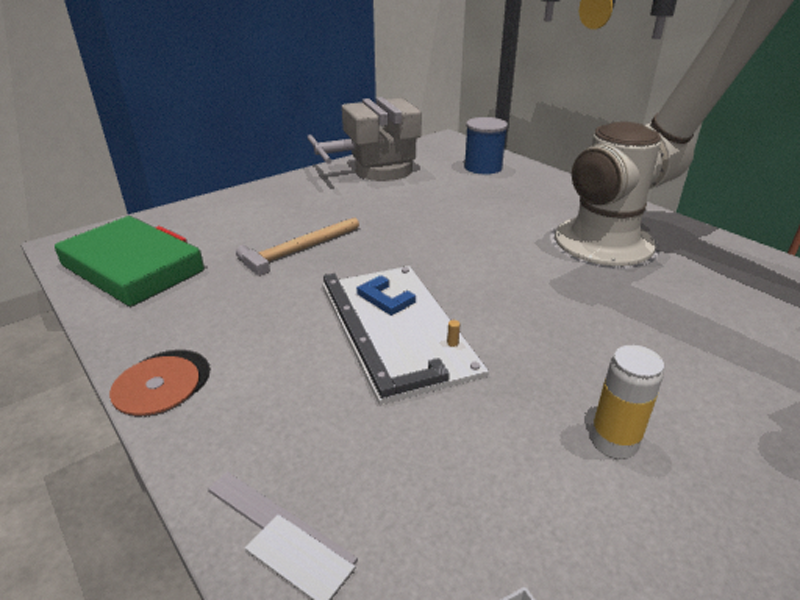

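The top view shows the jig at about (320-515, 210-350), the spacer at (455, 290), the pin at (363, 293), the can at (195, 305) and the hammer at (600, 290). I'll enlarge the jig for precise pixels.

```bash
cat > h.py <<'E'
from cell import arm, optics
import cv2, numpy as np
def topc(): 
    c=optics.capture("top"); return c["pixels"],c["camera_matrix"],c["cam_to_world"]
def ray(uv,z,K,T):
    d=T[:3,:3]@np.linalg.solve(K,[uv[0],uv[1],1.]); o=T[:3,3]; return (o+d*(z-o[2])/d[2])[:2]
def proj(P,K,T):
    p=(np.asarray(P,float)-T[:3,3])@T[:3,:3]; p=p@K.T; return p[:,:2]/p[:,2:]
def crop(img,x0,y0,w,h,k,name): cv2.imwrite(name,cv2.resize(img[y0:y0+h,x0:x0+w],None,fx=k,fy=k,interpolation=cv2.INTER_CUBIC))
E
python3 - <<'E'
from h import *
i,K,T=topc(); crop(i,200,128,133,100,6,"pics/c1.png")
E
```

```text
(no output)
```

View pics/c1.png

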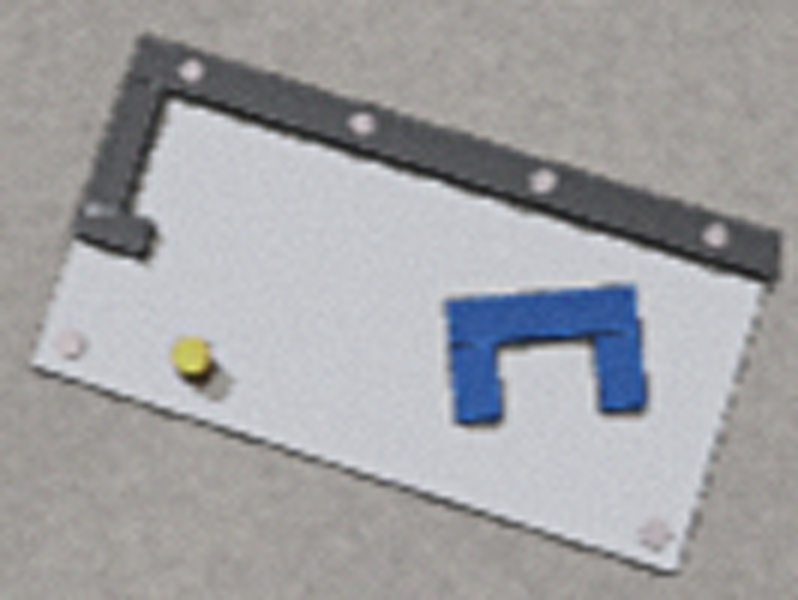

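Crop: plate corners (33,366), (680,571); bolts (70,345), (656,534); rail top outer corners (142,35), (780,232); inner corner (172,97); spacer closed-edge top corners (446,298), (635,286); pin top (190,355).

```bash
cat >> h.py <<'E'
JIG=None
def j2w(p,J): c,s=np.cos(J[2]),np.sin(J[2]); return np.array([[c,-s],[s,c]])@np.asarray(p[:2])+J[:2]
def w2j(p,J): c,s=np.cos(J[2]),np.sin(J[2]); return np.array([[c,s],[-s,c]])@(np.asarray(p[:2])-J[:2])
E
python3 - <<'E'
from h import *
from scipy.optimize import least_squares
i,K,T=topc()
f=lambda c:(np.array(c)+.5)/6-.5+[200,128]
obs=np.array([f(c) for c in [(33,366),(680,570),(70,345),(656,534),(142,35),(780,232),(172,97)]])
P=np.array([(-85,160,12),(-85,-160,12),(-70,145,16),(-70,-145,16),(82,160,28),(82,-160,28),(60,140,12)],float)
def r(J): return (proj([[*j2w(p,J),p[2]] for p in P],K,T)-obs).ravel()
s=least_squares(r,[500,-30,-.3]); J=s.x; print("jig",J, np.round(s.fun.reshape(-1,2),2))
a,b=ray(f((446,298)),28,K,T),ray(f((635,286)),28,K,T)
print(a,b,np.linalg.norm(a-b)); yv=(a-b)/np.linalg.norm(a-b); xv=np.array([yv[1],-yv[0]])
c=(a+b)/2-29*xv; th=np.arctan2(xv[1],xv[0]); print("spacer w",c,th,"jig",w2j(c,J),th-J[2])
print("pin",ray(f((190,355)),52,K,T),w2j(ray(f((190,355)),52,K,T),J))
sc=800/512
print("can",ray(np.array((196,305))/sc,140,K,T),"hammer",ray(np.array((600,290))/sc,20,K,T))
E
```

```text
jig [ 5.21809175e+02 -3.57467091e+01 -3.09783882e-01] [[-0.26  0.08]
 [-0.25  0.49]
 [ 0.09 -0.02]
 [ 0.29 -0.39]
 [-0.14 -0.26]
 [ 0.77  0.03]
 [-0.53  0.02]]
[519.56722138 -53.92112202] [ 525.30828854 -142.54533506] 88.8099712266475
spacer w [ 493.49841242 -100.10791609] 0.06468950690438306 jig [ -7.3424607  -69.92819552] 0.3744733884090688
pin [488.01607452  64.10998563] [-62.62612563  84.80154197]
can [450.03325705 328.78341262] hammer [ 497.24085154 -363.31082576]
```

Jig at (521.8, -35.7), yaw -0.310. The spacer is at jig (-7, -70), yaw +0.374 relative to the jig. I'll shut the gripper, align the tool with the jig (tool x = jig x, tool y = -jig y) and travel high.

```bash
python3 -m handwheel '[0.05,0.05,0,0,0,0.0143, 0.11,0.122,0,0,0,0, 0.11,0.122,0,0,0,0, 0.11,0.122,0,0,0,0, 0.11,0.122,0,0,0,0, 0.11,0.122,0,0,0,0, 0.11,0.122,0,0,0,0, 0.11,0.122,0,0,0,0, 0.11,0.122,0,0,0,0, 0.11,0.122,0,0,0,0]' -1
cat >> h.py <<'E'
J=np.array([521.81,-35.75,-0.3098])
def where(tgt=None):
    s=arm.observe(); p=w2j(s["tool_pos"],J); z=s["tool_pos"][2]
    print("t",s["t"],"tcp jig",np.round(p,1),"z",round(z,1),"yawrel",round(s["tcp_rot"][2]-J[2],4),"F jig",np.round(w2j(s["force"][:2]+J[:2],J),1),round(s["force"][2],1),"w",s["gripper_width"])
    if tgt: print("rows sum (units)",np.round(np.array([tgt[0]-p[0],p[1]-tgt[1],z-tgt[2]])/300,4))
E
python3 -c "from h import *; where((-17.6,-74,120))"
```

```text
t: 1.45
tool_pos: [356.9, 179.0, 222.7]
tcp_rot: [-3.141, -0.0, -0.309]
force: [-0.4, 1.2, -0.4]
gripper_width: 1.6
grip_force: 0.0
t 1.45 tcp jig [-222.6  154.3] z 222.7 yawrel 0.0006 F jig [-0.8  1. ] -0.4 w 1.5822455992222946
rows sum (units) [0.6833 0.7609 0.3425]
```

```bash
python3 -m handwheel '[0.1,0.11,0,0,0,0, 0.1,0.11,0,0,0,0, 0.1,0.11,0,0,0,0, 0.1,0.11,0,0,0,0, 0.1,0.11,0,0,0,0, 0.1,0.11,0,0,0,0, 0.06,0.07,0.1,0,0,0, 0,0,0.12,0,0,0, 0,0,0.12,0,0,0, 0,0,0,0,0,0]'
python3 - <<'E'
from h import *
where((-17.6,-74,60))
c=optics.capture("wrist"); cv2.imwrite("pics/w1.png",cv2.resize(c["pixels"],(800,600),interpolation=cv2.INTER_CUBIC)); print(c["camera_matrix"],np.round(c["tool_from_camera"],3))
E
```

```text
t: 2.7
tool_pos: [476.2, -88.8, 118.2]
tcp_rot: [3.139, 0.006, -0.31]
force: [-0.6, -0.1, -0.1]
gripper_width: 0.8
grip_force: 0.0
t 2.7 tcp jig [-27.3 -64.4] z 118.2 yawrel -0.0006 F jig [-0.6 -0.3] -0.1 w 0.78579454494155
rows sum (units) [0.0323 0.032  0.1941]
[[297.31863964   0.         256.18510719]
 [  0.         297.31863964 188.89065398]
 [  0.           0.           1.        ]] [[-0.00000e+00 -9.61000e-01 -2.75000e-01  7.52300e+01]
 [ 1.00000e+00  0.00000e+00 -1.00000e-03 -6.81000e-01]
 [ 1.00000e-03 -2.75000e-01  9.61000e-01 -1.62807e+02]
 [ 0.00000e+00  0.00000e+00  0.00000e+00  1.00000e+00]]
```

View pics/w1.png

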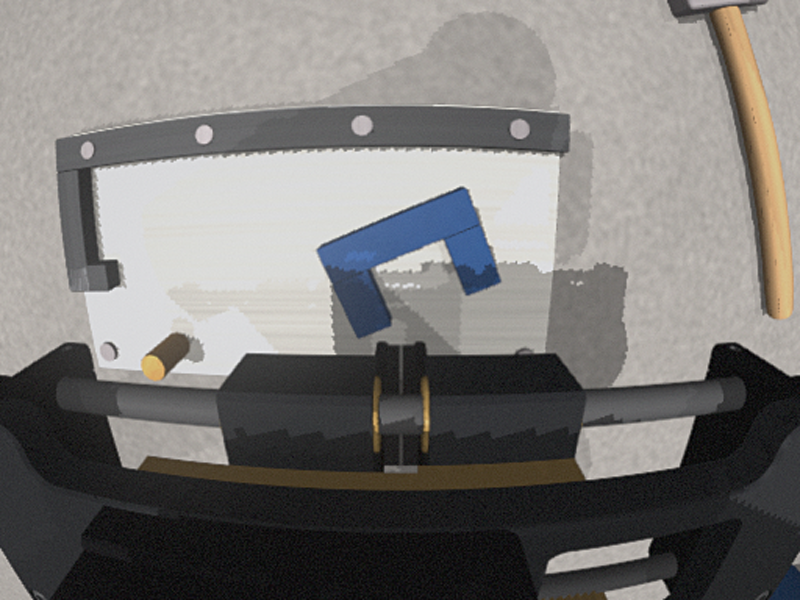

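Wrist view: spacer closed-edge corners (317,248), (467,188), left leg end at about (358,337)-(392,322), right leg end (468,294)-(500,281); rail base at (97,167) and (560,153); fingertip at (400,345).

```bash
cat >> h.py <<'E'
from scipy.spatial.transform import Rotation as R
def wrist():
    s=arm.observe(); c=optics.capture("wrist"); M=np.eye(4); M[:3,:3]=R.from_euler("xyz",s["tcp_rot"]).as_matrix(); M[:3,3]=s["tool_pos"]
    return c["pixels"],c["camera_matrix"],M@c["tool_from_camera"]
def wray(uv,z,K,T):
    d=np.array([(uv[0]-K[0,2])/K[0,0],(uv[1]-K[1,2])/K[1,1]]); r=np.hypot(*d); v=T[:3,:3]@np.array([*(d/r*np.sin(r)),np.cos(r)]); o=T[:3,3]
    return (o+v*(z-o[2])/v[2])[:2]
E
python3 - <<'E'
from h import *
i,K,T=wrist(); k=1.5625
g=lambda c,z: np.round(w2j(wray((np.array(c)+.5)/k-.5,z,K,T),J),1)
for n,c,z in [("A +y closed",(317,248),28),("B -y closed",(467,188),28),("left leg tip in",(392,322),28),("left leg out",(358,337),28),("right leg in",(468,295),28),("right leg out",(500,281),28),("rail base",(97,167),12),("rail base R",(560,153),12),("rail top out",(57,140),28),("rail top outR",(569,114),28),("fingertip",(400,345),118)]: print(n,g(c,z))
E
```

```text
A +y closed [  4.2 -16. ]
B -y closed [ 37.7 -99.4]
left leg tip in [-39.7 -58. ]
left leg out [-49.1 -37.9]
right leg in [ -23.3 -101.7]
right leg out [ -14.9 -120.1]
rail base [ 61.2 140.3]
rail base R [  60.3 -158.1]
rail top out [ 82.9 163.3]
rail top outR [  82.6 -157.6]
fingertip [-17.4 -62.7]
```

```bash
python3 -m handwheel '[0.014,0.016,0,0,0,0, 0.014,0.016,0.02,0,0,0, 0,0,0.05,0,0,0, 0,0,0.05,0,0,0, 0,0,0.05,0,0,0, 0,0,0.05,0,0,0, 0,0,0.05,0,0,0, 0,0,0.03,0,0,0, 0,0,0.018,0,0,0, 0,0,0,0,0,0]'
python3 -c "from h import *; where((-19,-74,16))"
```

```text
t: 4.05
tool_pos: [483.5, -100.2, 25.1]
tcp_rot: [3.142, 0.0, -0.31]
force: [-0.2, 0.6, -0.2]
gripper_width: 0.2
grip_force: 0.0
t 4.05 tcp jig [-16.8 -73. ] z 25.1 yawrel 0.0001 F jig [-0.3  0.5] -0.2 w 0.18909204748303549
rows sum (units) [-0.0073  0.0033  0.0303]
```

```bash
python3 -m handwheel '[0,0,0.013,0,0,0, 0,0,0.013,0,0,0, 0.017,-0.003,0,0,0,0, 0.017,-0.005,0,0,0,0, 0.017,-0.005,0,0,0,0, 0.017,-0.005,0,0,0,0, 0.017,-0.005,0,0,0,0, 0.017,-0.005,0,0,0,0, 0,0,0,0,0,0, 0,0,0,0,0,0]'
python3 - <<'E'
from h import *
where((28.5,-60,17))
i,K,T=wrist(); cv2.imwrite("pics/w2.png",cv2.resize(i,(800,600),interpolation=cv2.INTER_CUBIC))
E
```

```text
t: 5.3
tool_pos: [515.8, -101.4, 17.6]
tcp_rot: [-3.141, -0.001, -0.309]
force: [-0.4, 0.3, 0.1]
gripper_width: 0.2
grip_force: 0.0
t 5.3 tcp jig [ 14.3 -64.4] z 17.6 yawrel 0.0003 F jig [-0.4  0.1] 0.1 w 0.2339294148612404
rows sum (units) [ 0.0475 -0.0145  0.0021]
```

View pics/w2.png

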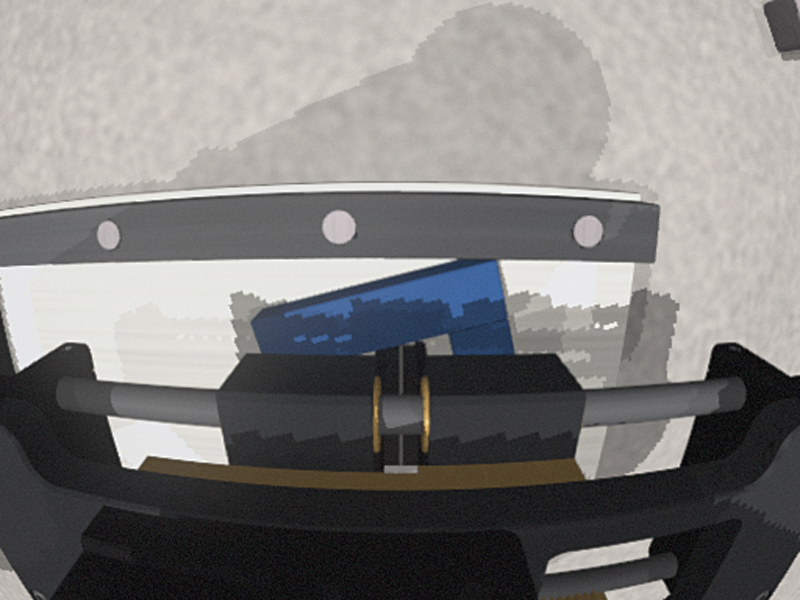

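The spacer's -y corner is at the rail (at about (495,262)) and it is still turned (left corner at (250,312)). I'll keep pushing toward the rail.

```bash
python3 -m handwheel '[0.008,-0.002,0,0,0,0, 0.008,-0.002,0,0,0,0, 0.008,-0.002,0,0,0,0, 0.008,-0.002,0,0,0,0, 0.006,-0.001,0,0,0,0, 0.004,0,0,0,0,0, 0.003,0,0,0,0,0, 0.002,0,0,0,0,0, 0,0,0,0,0,0, 0,0,0,0,0,0]'
python3 - <<'E'
from h import *
where((28.5,-60,17))
i,K,T=wrist(); cv2.imwrite("pics/w3.png",cv2.resize(i,(800,600),interpolation=cv2.INTER_CUBIC))
E
```

```text
t: 6.6
tool_pos: [527.7, -102.5, 17.2]
tcp_rot: [3.141, 0.004, -0.31]
force: [-5.1, 5.1, 4.1]
gripper_width: 0.8
grip_force: 3.5
t 6.6 tcp jig [ 25.9 -61.8] z 17.2 yawrel -0.0004 F jig [-6.4  3.3] 4.1 w 0.7801158940158287
rows sum (units) [ 0.0086 -0.0061  0.0007]
```

View pics/w3.png

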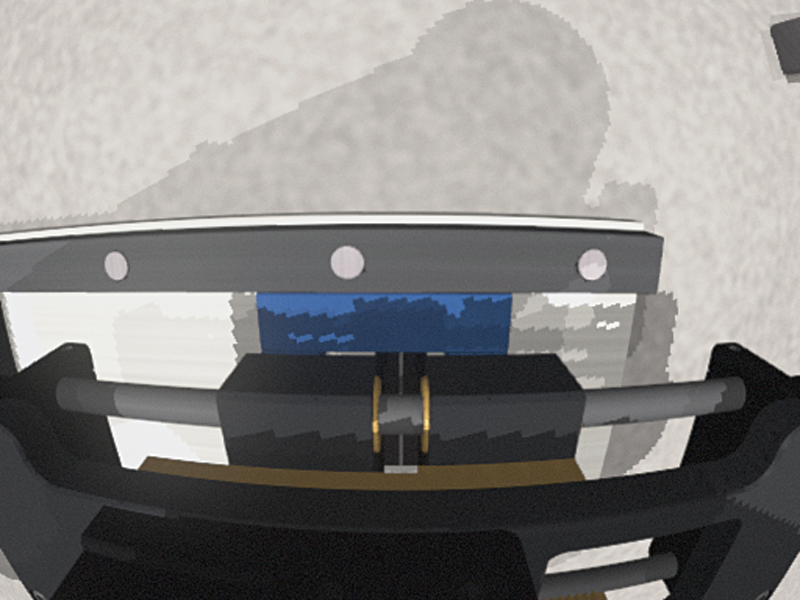

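Closed edge now lies flat on the rail (blue from (257,293) to (511,293)), with the finger about 6 mm to -y of the spacer's middle. Now I'll slide toward +y with a light preload.

```bash
python3 -m handwheel '[0.002,-0.01,0,0,0,0, 0,-0.02,0,0,0,0, 0,-0.027,0,0,0,0, 0,-0.027,0,0,0,0, 0,-0.027,0,0,0,0, 0,-0.027,0,0,0,0, 0,-0.027,0,0,0,0, 0,-0.027,0,0,0,0, 0,-0.027,0,0,0,0, 0,-0.027,0,0,0,0]'
python3 -c "from h import *; where((28.5,105,17))"
```

```text
t: 7.9
tool_pos: [549.7, -34.2, 16.4]
tcp_rot: [3.138, 0.006, -0.311]
force: [-5.5, -2.9, 0.1]
gripper_width: 0.2
grip_force: 4.1
t 7.9 tcp jig [26.1 10. ] z 16.4 yawrel -0.0013 F jig [-4.3 -4.4] 0.1 w 0.21025671122846762
rows sum (units) [ 0.0079 -0.3167 -0.0021]
```

```bash
python3 -m handwheel '[0,-0.025,0,0,0,0, 0,-0.025,0,0,0,0, 0,-0.025,0,0,0,0, 0,-0.025,0,0,0,0, 0,-0.025,0,0,0,0, 0,-0.025,0,0,0,0, 0,-0.025,0,0,0,0, 0,-0.02,0,0,0,0, 0,-0.015,0,0,0,0, 0,0,0,0,0,0]'
python3 - <<'E'
from h import *
where((28.5,105,17))
i,K,T=wrist(); cv2.imwrite("pics/w4.png",cv2.resize(i,(800,600),interpolation=cv2.INTER_CUBIC))
E
```

```text
t: 9.15
tool_pos: [569.2, 25.9, 16.4]
tcp_rot: [3.138, 0.005, -0.311]
force: [-4.6, -0.6, 1.2]
gripper_width: 0.1
grip_force: 3.7
t 9.15 tcp jig [26.3 73.2] z 16.4 yawrel -0.0009 F jig [-4.2 -2. ] 1.2 w 0.06793697946213184
rows sum (units) [ 0.0072 -0.106  -0.0021]
```

View pics/w4.png

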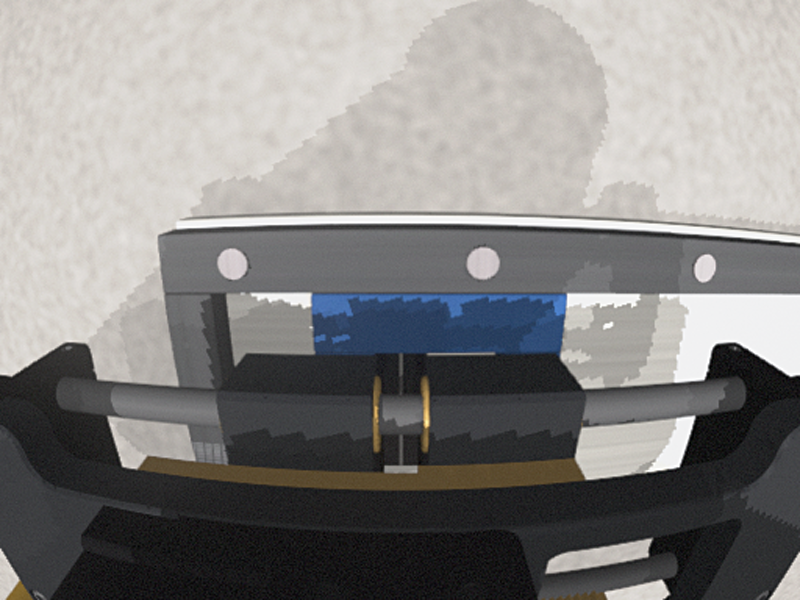

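The spacer is still flush with the rail: its leading edge is at x≈312 and the stop base at x≈230, so about 35 mm are left. I'll slow into the stop.

```bash
python3 -m handwheel '[0,-0.02,0,0,0,0, 0,-0.02,0,0,0,0, 0,-0.02,0,0,0,0, 0,-0.02,0,0,0,0, 0,-0.012,0,0,0,0, 0,-0.01,0,0,0,0, 0,-0.006,0,0,0,0, 0,-0.005,0,0,0,0, 0,-0.004,0,0,0,0, 0,0,0,0,0,0]'
python3 - <<'E'
from h import *
where((28.5,108.5,17))
i,K,T=wrist(); cv2.imwrite("pics/w5.png",cv2.resize(i,(800,600),interpolation=cv2.INTER_CUBIC)[150:400,100:650])
E
```

```text
t: 10.45
tool_pos: [579.8, 58.8, 16.4]
tcp_rot: [3.137, 0.005, -0.311]
force: [-5.3, -3.0, 1.2]
gripper_width: 0.3
grip_force: 4.1
t 10.45 tcp jig [ 26.4 107.8] z 16.4 yawrel -0.0012 F jig [-4.1 -4.4] 1.2 w 0.31681773853150014
rows sum (units) [ 0.0069 -0.0025 -0.002 ]
```

```bash
python3 -m handwheel '[0,-0.003,0,0,0,0, 0,-0.003,0,0,0,0, 0,-0.003,0,0,0,0, 0,-0.003,0,0,0,0, 0,-0.002,0,0,0,0, 0,0,0,0,0,0, 0,0,0,0,0,0, 0,0,0,0,0,0, 0,0,0,0,0,0, 0,0,0,0,0,0]'
python3 - <<'E'
from h import *
where((28.5,108.5,17))
i,K,T=wrist(); cv2.imwrite("pics/w5.png",cv2.resize(i,(800,600),interpolation=cv2.INTER_CUBIC)[150:400,100:650])
E
```

```text
t: 11.75
tool_pos: [580.5, 61.0, 16.4]
tcp_rot: [3.135, 0.006, -0.311]
force: [-5.0, -8.0, 1.8]
gripper_width: 0.7
grip_force: 5.7
t 11.75 tcp jig [ 26.4 110. ] z 16.4 yawrel -0.0016 F jig [-2.3 -9.1] 1.8 w 0.7312364345523307
rows sum (units) [ 0.007   0.0052 -0.0021]
```

View pics/w5.png

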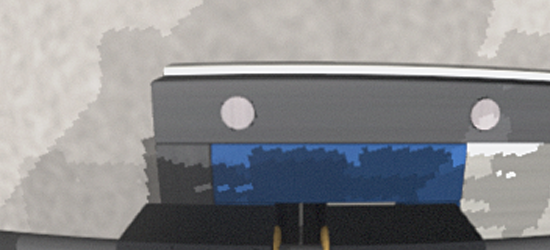

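Both contacts look closed: the spacer meets the stop face with no gap at (212,145-205), and the y force is up to 9 N. I'll press once more on both, then check.

```bash
python3 -m handwheel '[0.004,-0.003,0,0,0,0, 0.004,-0.003,0,0,0,0, 0.004,-0.003,0,0,0,0, 0.002,-0.002,0,0,0,0, 0,0,0,0,0,0, 0,0,0,0,0,0, 0,0,0,0,0,0, 0,0,0,0,0,0, 0,0,0,0,0,0, 0,0,0,0,0,0]'
python3 -c "from h import *; where((28.5,108.5,17))"
```

```text
t: 13.05
tool_pos: [580.6, 61.0, 16.4]
tcp_rot: [3.128, 0.015, -0.312]
force: [-14.0, -10.4, 11.4]
gripper_width: 0.6
grip_force: 10.1
t 13.05 tcp jig [ 26.4 110.1] z 16.4 yawrel -0.0025 F jig [-10.2 -14.1] 11.4 w 0.5672609784261448
rows sum (units) [ 0.0069  0.0053 -0.0021]
```

Neither contact moved under the extra load, so it is seated. I'll back off diagonally into the middle of the slot, then lift.

```bash
python3 -m handwheel '[-0.007,0.007,0,0,0,0, -0.007,0.007,0,0,0,0, -0.007,0.007,0,0,0,0, -0.007,0.007,0,0,0,0, -0.007,0.007,0,0,0,0, -0.007,0.007,0,0,0,0, -0.004,0.004,0,0,0,0, 0,0,0,0,0,0, 0,0,0,0,0,0, 0,0,0,0,0,0]'
python3 -c "from h import *; where((17,95,17))"
```

```text
t: 14.3
tool_pos: [571.4, 57.4, 17.3]
tcp_rot: [-3.142, -0.0, -0.31]
force: [-0.1, 0.4, 0.0]
gripper_width: 0.5
grip_force: 0.0
t 14.3 tcp jig [ 18.9 103.8] z 17.3 yawrel 0.0001 F jig [-0.2  0.4] 0.0 w 0.46211308478423097
rows sum (units) [-0.0062  0.0295  0.0011]
```

```bash
python3 -m handwheel '[-0.008,0.014,0,0,0,0, 0,0,-0.03,0,0,0, 0,0,-0.06,0,0,0, 0,0,-0.1,0,0,0, 0,0,-0.1,0,0,0, 0,0,-0.1,0,0,0, -0.05,0,-0.1,0,0,0, -0.1,0,0,0,0,0, -0.1,0,0,0,0,0, 0,0,0,0,0,0]'
python3 - <<'E'
from h import *
where()
i,K,T=wrist(); cv2.imwrite("pics/w6.png",cv2.resize(i,(800,600),interpolation=cv2.INTER_CUBIC))
i,K,T=topc(); crop(i,200,128,133,100,6,"pics/c2.png")
E
```

```text
t: 15.55
tool_pos: [494.9, 77.1, 165.4]
tcp_rot: [-3.141, -0.001, -0.308]
force: [0.8, -0.3, 0.3]
gripper_width: 0.3
grip_force: 0.0
t 15.55 tcp jig [-60.   99.2] z 165.4 yawrel 0.0015 F jig [ 0.8 -0. ] 0.3 w 0.27801188195121646
```

View pics/w6.png

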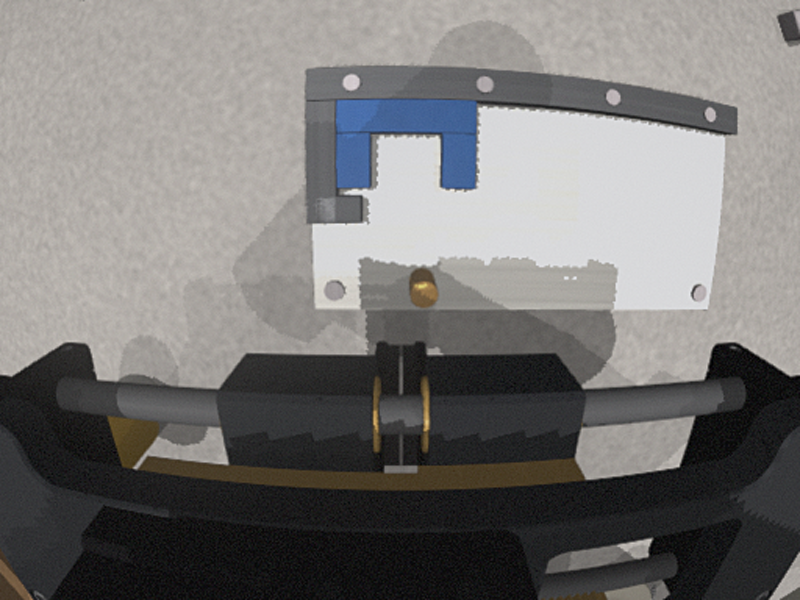

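The spacer sits in the pocket at (337-477, 99-188) with no gap to the rail or the end stop. The pin is still standing at (424,288), and the tool is high and clear.

```bash
python3 -c "from cell import arm; print(arm.job_done())"
```

```text
the job is handed in; nothing more can be done
None
```

The spacer is home against the end stop and flush with the rail in the last picture. The pin is still standing, nothing else was approached, the arm is clear, and I handed the job in at about 15.6 s.

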